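# Swap out the charged battery pack

### The job

Take the charged battery pack (green light) out of its sloping charging dock: pinch its two orange side buttons fully in, firmly but with no more than about 40 N, to free the latches, keep them pinched and draw it straight out of the dock without forcing it against the latches. Then set it down, without dropping it, flat and upright, lengthwise in the blue tray, and let go. Leave the pack that is still charging (red light) and everything else on the bench alone.

Things in the scene. Friction and masses are not known exactly. Their poses are not given: they have to be found in the camera images.
- pack_ready: battery pack, pale grey block, 110 long (x) x 50 wide (y) x 58 high (z), about 0.4 kg, green light bar on its top. Origin: centre of its underside; z up through its top, leaning with the dock while docked. An orange button midway along each long side, 34 long, 28 to 52 above the underside; faces 68 apart when out. The charged pack; can be carried by its pinched buttons
- pack_ready_left: the charged pack's +y button, with its steel hook. Origin in the pack's frame: (0, 25, 0) when out, (0, 17.5, 0) pressed to its stop (button faces then 53 apart). Spring: 6 N at first, 13.5 N fully in. The hook juts 7 from the pack's side, 2.5 to 10.5 above the underside, under the dock's lip, and draws in with the button
- pack_ready_right: the same on the -y side. The hooks clear the lips beyond about 5 mm of travel on both sides, surely at the stops: pinch with 20 to 35 N; over 50 N breaks a button. A pull on hooks that still hold is felt as a force rising after 2 mm
- pack_ready_left_face (a point): centre of the face of the +y button, 40 above the pack's underside and 34 from its middle when out
- pack_ready_right_face (a point): the same on the -y side
- dock_ready_cradle: charging dock of the charged pack, black and grey, fixed. Origin: centre of the sloping floor under the pack, 55 above the bench. z: square to that floor, leaning 30 degrees from vertical towards the dock's low end; x up the slope, y across. The docked pack's origin and axes lie on the dock's (2 play), and it comes out along +z. 136 (x) x 92 (y) over all
- dock_lip (a point): top of the +y lip of that dock, midway. Lips on both sides (y from 27 to 46) and end walls rise 18 above the sloping floor, so fingers at the buttons must keep their tips more than 18 above that floor
- pack_charging: battery pack, pale grey block, 110 long (x) x 50 wide (y) x 58 high (z), about 0.4 kg, red light bar on its top. Origin: centre of its underside; z up through its top, leaning with the dock while docked. An orange button midway along each long side, 34 long, 28 to 52 above the underside; faces 68 apart when out. Still charging in its own dock; leave it
- dock_charging_cradle: the other dock, of the same shape, holding the pack that is still charging; leave it
- tray: blue open tray lying flat, fixed to the bench, 172 long (its x) x 116 wide (its y), walls 5 thick and 17 high, floor 5 thick. Origin: centre of its underside, z up
- wipes: white wipes canister, 84 across, 170 high; bystander standing loose on the bench. Origin: centre of its underside
- reagent: amber bottle with a blue cap, 64 across, 130 high; bystander standing loose on the bench. Origin: centre of its underside
- beaker: glass beaker, 72 across, 90 high; bystander standing loose on the bench. Origin: centre of its underside
- tape_roll: green roll of tape lying flat, 90 across, 24 high; bystander standing loose on the bench. Origin: centre of its underside
- driver: screwdriver lying down, 150 long; bystander lying loose on the bench. Origin: under the middle of its length
- filter_box: cardboard box, 90 x 120 x 45 high; bystander standing loose on the bench. Origin: centre of its underside
There are look-alikes about, which are no part of the job. Leave any purple look-alike of the pack_ready alone.

How it is judged:
By the outcome, as a careful person would: the job done as asked, in the order asked, and still so for the second after the job is handed in, with the robot touching nothing.
It also fails if it takes over 48 s, if anything falls off the work surface, if the arm or the gripper's body presses on something with over 40 N, if the wrist force passes 120 N, or if a joint passes its speed limit or range.

### The arm

A 6-joint arm with a two-finger parallel gripper is mounted at the origin on the work surface. World frame = base frame: x ahead of the robot, y to its left, z up, the work surface at z = 0. Lengths are in m, angles in rad, forces in N, time in s.
With the tool pointing down it reaches from about 0.25 to 0.775 m from the base axis. Payload 4 kg.
Tool frame: the origin (TCP) lies at the very end of the fingers, on their centre line; the grasp point (between the pads) lies 19 mm behind it (robot.grip_point_offset is the distance from the TCP to the grasp point, in m); z points along the fingers, x is the direction in which the jaws open and shut, and the axes are right-handed (so a half turn about z gives the same grasp; the last joint's range is limited). The gripper opens to 94 mm and grips with 3 to 60 N. Pads are 16 mm wide; open, the fingers measure 119 mm over their backs; the gripper's body (75 mm by 177 mm) begins 78 mm behind the grasp point.
Start: joints at [1.195, 0.087, 1.371, -0, 1.684, -0.103], TCP at [0.148, 0.53, 0.206] pointing down, gripper open.
Joint ranges: [-3.1, 3.1], [-0.76, 2.03], [0.27, 2.55], [-1.08, 4.22], [0.17, 2.65], [-2.57, 2.57]. Speed limits (rad/s): [2.79, 2.79, 3.14, 3.14, 3.14, 3.14].

### API

Orientations are given as [roll, pitch, yaw] about the fixed x, y, z axes, in that order (R = Rz(yaw) Ry(pitch) Rx(roll)).
In Python, from bench import robot gives the robot as it stands.
- The arm moves only by the shell command python3 -m inch 'ROWS'. ROWS is text: rows parted by semicolons, each of 5 numbers parted by spaces: the shift along the tool's x, y, z in cm, then the turn about the tool's z in rad, then the closure, from 0 (fully open) to 1 (shut). In form: tx ty tz spin claw; .... A call has 1 to 20 rows; each row is the pose to reach, as a shift and turn from the pose measured when the call began, along the tool's axes at that moment; what a row does not reach only later rows make up. A row lasts 1/12 s, in which the tool goes at most 41.7 mm and 7.16 degrees, less where a joint would pass 70% of its speed; a pose out of reach is approached as far as the arm can. A call with a gripper value outside its range is refused whole. The fingers move at their own pace and stop on an object; the grip force is fixed at half the most. Time passes only in rows, so rows that repeat a pose let the fingers close. It gives the time, the measured TCP pose, the force and the opening at its end, in the units of the state.
- robot.get_obs(): the state, without advancing time (a new reading comes with each control period).
- robot.snapshot(name): name is "side" or "top" or "wrist"; returns (picture, depth): 384x512x3 uint8, blue, green, red; 384x512 float32, m along the optical axis (not along the pixel's ray), 0 where there is no reading.
- robot.camera_info(name): a dict with "K" (3x3 intrinsics, pixels), "extrinsics" (4x4, takes a point from world to camera coordinates); the wrist camera has in their place "mount" (4x4, takes a point from camera to tool coordinates, whose origin is the TCP and whose axes are the tool frame's). Camera axes: x right, y down, z forward; pixel columns grow to the right and rows downward; lengths in m; the calibration is good to about 2 mm. A picture is of the moment at which its call begins: read the wrist's pose just before it. camera_info takes no time and is no camera call.
- robot.close_job(): hands the job in, once; it reports no verdict.
The state is a dict: "time": time; "joint_positions": joint angles; "qvel": joint speeds; "joint_torque": joint torques, N m; "tool_pos": TCP position; "ee_rot": TCP orientation; "wrist_force": force on the tool from outside, world axes, zero at the start; "wrist_torque": the same for the moment, N m; "width": finger opening in m.
Only numpy, scipy, OpenCV 4.12 (cv2) and the standard library are available. Lean on these libraries where they do the work, as an engineer would, in place of code of your own. Each camera call takes 0.05 s, during which the arm holds its last target.

## Working session

There is one attempt and no reset: what is moved stays moved. The work goes in short steps, Python scripts to look and compute and a shell command to move; the robot and the scene stay as the last step left them, time stands still between calls to the robot, and variables do not carry over. Pictures are saved under pics/ and viewed, and the job is handed in when it is done.

```bash
ls; mkdir -p pics; python3 - <<'E'
from bench import robot
import cv2,numpy as np,pickle
o=robot.get_obs();print(o)
for n in("side","top"):
    p,d=robot.snapshot(n);cv2.imwrite(f"pics/{n}0.png",p);np.save(f"pics/{n}0.npy",d)
    print(n,robot.camera_info(n))
print(robot.camera_info("wrist"),robot.grip_point_offset)
E
```

```text
pics
{'time': 0.0, 'joint_positions': array([ 1.19492804e+00,  8.79365235e-02,  1.37221993e+00, -9.82405754e-06,
        1.68356122e+00, -1.03075907e-01]), 'qvel': array([ 0.00103617, -0.00261412, -0.0009825 , -0.00074341,  0.00182239,
        0.00084657]), 'joint_torque': array([ 1.81675296e-04, -3.40186501e+01, -3.02422607e+01,  7.17567257e-02,
        3.30996746e-02, -2.01961711e-04]), 'tool_pos': array([0.14798234, 0.52917069, 0.20433166]), 'ee_rot': array([-3.14138371e+00,  2.11474526e-03,  1.29800307e+00]), 'wrist_force': array([-0.84371565,  0.48959375, -0.21214698]), 'wrist_torque': array([-0.00883808, -0.01875388,  0.01860028]), 'width': 0.09384065585792538}
side {'K': array([[427.8499933 ,   0.        , 257.0186023 ],
       [  0.        , 427.8499933 , 195.82438366],
       [  0.        ,   0.        ,   1.        ]]), 'extrinsics': array([[ 0.99585666, -0.09005062,  0.01266485, -0.48685757],
       [-0.04355891, -0.59462203, -0.80282455,  0.11467038],
       [ 0.07982565,  0.79894651, -0.59608082,  1.10273111],
       [ 0.        ,  0.        ,  0.        ,  1.        ]])
[... 245 characters left out ...]
    [-0.98463048,  0.00638336, -0.17453384,  0.49145912],
       [ 0.17462412,  0.01860145, -0.98445945,  1.03044292],
       [ 0.        ,  0.        ,  0.        ,  1.        ]])}
{'K': array([[345.25787564,   0.        , 254.3168397 ],
       [  0.        , 345.25787564, 180.23631712],
       [  0.        ,   0.        ,   1.        ]]), 'mount': array([[ 9.99999363e-01, -3.70949540e-04, -1.06607117e-03,
         8.46691333e-04],
       [ 6.07259423e-04,  9.72934155e-01,  2.31081719e-01,
        -6.72873631e-02],
       [ 9.51497398e-04, -2.31082219e-01,  9.72933761e-01,
        -1.78112184e-01],
       [ 0.00000000e+00,  0.00000000e+00,  0.00000000e+00,
         1.00000000e+00]])} 0.0188
```

View pics/side0.png

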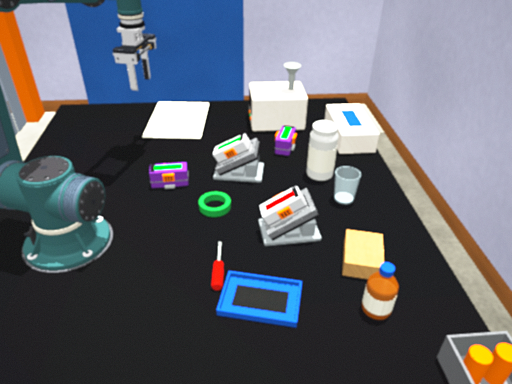

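View pics/top0.png

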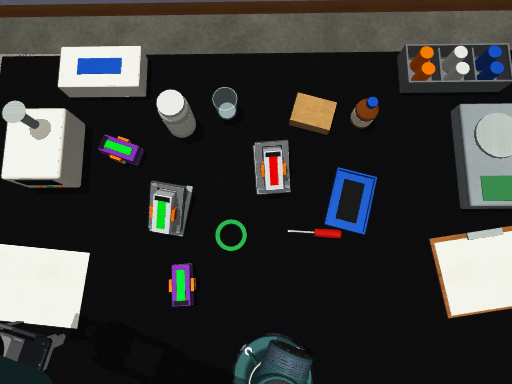

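```bash
cat > h.py <<'E'
import numpy as np,cv2
from bench import robot
def cloud(n,d):
    c=robot.camera_info(n);K=c["K"];E=np.linalg.inv(c["extrinsics"])
    v,u=np.mgrid[0:d.shape[0],0:d.shape[1]]
    P=np.stack([(u-K[0,2])/K[0,0]*d,(v-K[1,2])/K[1,1]*d,d],-1)
    return P@E[:3,:3].T+E[:3,3]
E
python3 - <<'E'
from h import *
for n,(a,b,c,e) in(("top",(130,220,165,250)),("side",(195,275,120,190))):
    im=cv2.imread(f"pics/{n}0.png");d=np.load(f"pics/{n}0.npy")
    cv2.imwrite(f"pics/{n}crop.png",cv2.resize(im[c:e,a:b],None,fx=7,fy=7,interpolation=cv2.INTER_NEAREST)[:600])
    P=cloud(n,d)
    h=cv2.cvtColor(im,cv2.COLOR_BGR2HSV)
    roi=np.zeros(d.shape,bool);roi[c:e,a:b]=1
    g=roi&(h[...,0]>45)&(h[...,0]<75)&(h[...,1]>120)&(h[...,2]>80)&(d>0)
    X=P[g];m=X.mean(0);s=np.linalg.svd(X-m)[2];print(n,'green',len(X),m,s[0],s[2],X.min(0),X.max(0))
    o=roi&(h[...,0]>5)&(h[...,0]<22)&(h[...,1]>150)&(h[...,2]>90)&(d>0)
    k,l,st,ce=cv2.connectedComponentsWithStats(o.astype(np.uint8))
    for i in range(1,k):
        if st[i,4]>8: print('orange',st[i],P[l==i].mean(0),np.median(P[l==i],0))
    # white top: near green plane
    w=roi&(h[...,1]<60)&(h[...,2]>170)&(d>0);print('white',w.sum(),P[w].mean(0),P[w].min(0),P[w].max(0))
E
```

```text
top green 306 [0.41112033 0.25764132 0.08535367] [-0.30617268 -0.81835562 -0.4863665 ] [ 0.48729043  0.30417241 -0.81855188] [ 0.34578426  0.14535832 -0.00167159] [0.45912305 0.30962409 0.12778798]
orange [149 204   4  14  35] [0.43568769 0.32225412 0.09772356] [0.43572163 0.32122967 0.10059492]
orange [171 207   6  15  54] [0.42638341 0.26206671 0.09850651] [0.42625403 0.26195261 0.09890498]
white 369 [0.42563803 0.2892685  0.09614178] [0.37511067 0.22972463 0.00740763] [0.51838915 0.34667042 0.13318912]
side green 47 [0.43004998 0.29072657 0.10757299] [-0.84391494  0.1825341  -0.50446891] [ 0.47767274 -0.17237846 -0.86146063] [0.39373363 0.27139452 0.08596161] [0.46154345 0.30316195 0.12853477]
orange [224 148  13  10  75] [0.42947203 0.2590889  0.08928933] [0.42942961 0.25893206 0.08877127]
white 1445 [0.45789218 0.35766555 0.05088544] [ 0.30826424  0.22718292 -0.005363  ] [0.60388985 0.65976873 0.13352613]
```

View pics/topcrop.png

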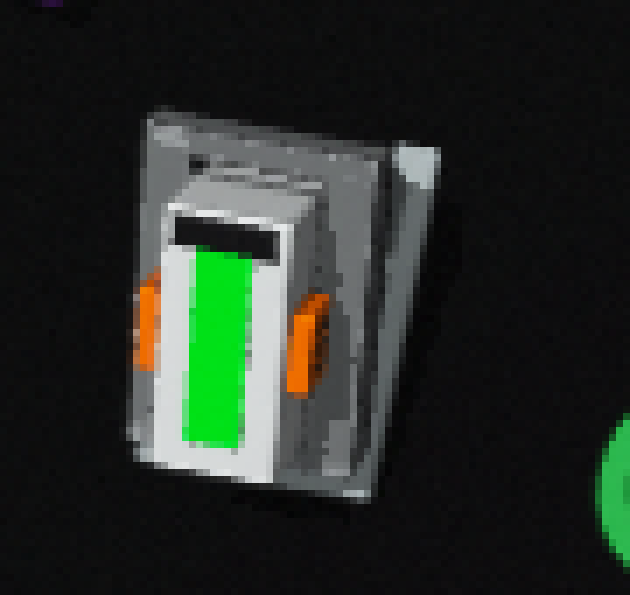

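View pics/sidecrop.png

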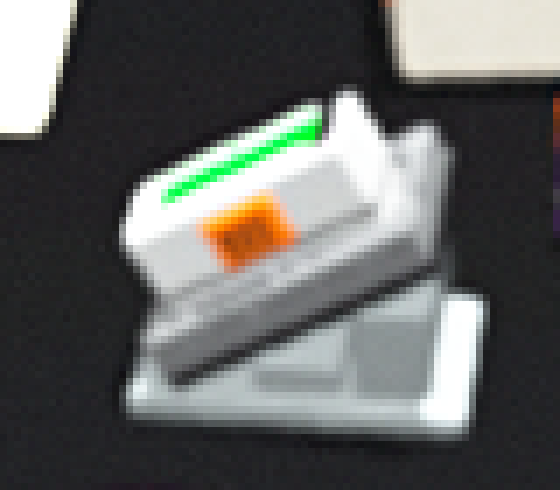

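```bash
cat >> h.py <<'E'
def packfit(P,sel,tz0=0.07):
    # robust plane on selected top-surface points
    X=P[sel]
    n=None
    for _ in range(8):
        m=X.mean(0);s=np.linalg.svd(X-m,full_matrices=False)[2];n=s[2]*np.sign(s[2][2])
        r=(X-m)@n;k=np.abs(r)<max(0.003,1.5*np.median(np.abs(r)))
        if k.all():break
        X=X[k]
    return m,n,X
E
python3 - <<'E'
from h import *
n="top"
im=cv2.imread(f"pics/{n}0.png");d=np.load(f"pics/{n}0.npy");P=cloud(n,d);h=cv2.cvtColor(im,cv2.COLOR_BGR2HSV)
roi=np.zeros(d.shape,bool);roi[190:235,148:180]=1
g=roi&(h[...,0]>45)&(h[...,0]<75)&(h[...,1]>120)&(h[...,2]>80)
# ray cast pixels of the pack top outline onto tilted plane: iterate with plane from depth
w=roi&(h[...,1]<40)&(h[...,2]>185)
m,nn,X=packfit(P,(g|w)&(d>0)&(P[...,2]>.07))
print('plane',m,nn,np.degrees(np.arccos(nn[2])),np.degrees(np.arctan2(-nn[1],-nn[0])),len(X))
r=cv2.minAreaRect(np.argwhere(g)[:,::-1].astype(np.float32));print('green rect',r)
# tray
b=(h[...,0]>95)&(h[...,0]<125)&(h[...,1]>150)&(h[...,2]>60);z=np.zeros_like(b);z[160:245,315:385]=1;b&=z
cnt=max(cv2.findContours(b.astype(np.uint8),cv2.RETR_EXTERNAL,cv2.CHAIN_APPROX_NONE)[0],key=cv2.contourArea)[:,0]
c=robot.camera_info(n);K=c["K"];E=np.linalg.inv(c["extrinsics"])
def ray(px,z):
    D=np.c_[(px-K[[0,1],[2,2]])/K[[0,1],[0,1]],np.ones(len(px))]@E[:3,:3].T
    return E[:3,3]+D*((z-E[2,3])/D[:,2])[:,None]
q=ray(cnt.astype(float),0.017)[:,:2]
r=cv2.minAreaRect((q*1000).astype(np.float32));print('tray',r,cv2.boxPoints(r))
n="side"
im=cv2.imread(f"pics/{n}0.png");d=np.load(f"pics/{n}0.npy");P=cloud(n,d);h=cv2.cvtColor(im,cv2.COLOR_BGR2HSV)
b=(h[...,0]>95)&(h[...,0]<125)&(h[...,1]>150)&(h[...,2]>60);z=np.zeros_like(b);z[265:330,205:310]=1;b&=z
X=P[b&(d>0)&(P[...,2]<.03)];r=cv2.minAreaRect((X[:,:2]*1000).astype(np.float32));print('tray side',r,np.median(X[:,2]))
E
```

```text
plane [0.4197889  0.29288836 0.10296553] [-0.49235091  0.09047398  0.86568184] 30.039346612840877 -10.412459480097011 494
green rect ((160.6167449951172, 214.13230895996094), (8.23393440246582, 27.883094787597656), 3.5763344764709473)
tray ((472.8627014160156, -229.94454956054688), (118.2861557006836, 173.7740936279297), 74.90552520751953) [[ 373.57193 -264.4207 ]
 [ 541.3504  -309.67343]
 [ 572.15344 -195.46841]
 [ 404.375   -150.21567]]
tray side ((475.33465576171875, -222.7286376953125), (142.0709228515625, 182.27951049804688), 75.07866668701172) 0.005514608026040035
```

Candidates: green-lit docked pack top (160,213)/side (235,150), grey in a dock → it fits. Red-lit docked pack at top (273,170) is charging. Purple look-alikes are at top (181,285) and (120,149). The crop confirms a pale grey body, green bar and dock. Next I move above it for a wrist view.

```bash
python3 -m inch '-1 2 -0.5 0 0; -2.5 5 -1 -0.03 0; -4 8 -1.5 -0.05 0; -5.5 11 -1.5 -0.09 0; -7 14 -1.5 -0.09 0; -8.5 17 -1.5 -0.09 0; -10 20 -1.5 -0.09 0; -11.5 23 -1.5 -0.09 0; -13 26 -1.5 -0.09 0; -14.5 29 -1.5 -0.09 0; -15.7 31 -1.5 -0.09 0; -15.7 31.6 -1.5 -0.09 0; -15.7 31.6 -1.5 -0.09 0; -15.7 31.6 -1.5 -0.09 0; -15.7 31.6 -1.5 -0.09 0'
cat >> h.py <<'E'
from scipy.spatial.transform import Rotation as Rn
def wrist():
    o=robot.get_obs();p,d=robot.snapshot("wrist");c=robot.camera_info("wrist")
    T=np.eye(4);T[:3,:3]=Rn.from_euler('xyz',o["ee_rot"]).as_matrix();T[:3,3]=o["tool_pos"]
    E=T@c["mount"];K=c["K"]
    v,u=np.mgrid[0:d.shape[0],0:d.shape[1]]
    P=np.stack([(u-K[0,2])/K[0,0]*d,(v-K[1,2])/K[1,1]*d,d],-1)@E[:3,:3].T+E[:3,3]
    return o,p,d,P,E,K
def cast(px,E,K,p0,n):
    px=np.atleast_2d(px).astype(float)
    D=np.c_[(px-K[[0,1],[2,2]])/K[[0,1],[0,1]],np.ones(len(px))]@E[:3,:3].T
    return E[:3,3]+D*(((p0-E[:3,3])@n)/(D@n))[:,None]
E
python3 - <<'E'
from h import *
o,p,d,P,E,K=wrist();print(o["tool_pos"],o["ee_rot"])
cv2.imwrite("pics/w1.png",p);np.savez("pics/w1.npz",d=d,P=P,E=E,K=K)
E
```

```text
time: 1.35
tool_pos: [0.4091, 0.2938, 0.2195]
ee_rot: [-3.14, 0.002, 1.39]
wrist_force: [-0.3, 0.1, 0.2]
width: 0.094
[0.40911435 0.2938057  0.2194909 ] [-3.14031982e+00  1.79707518e-03  1.38950792e+00]
```

View pics/w1.png

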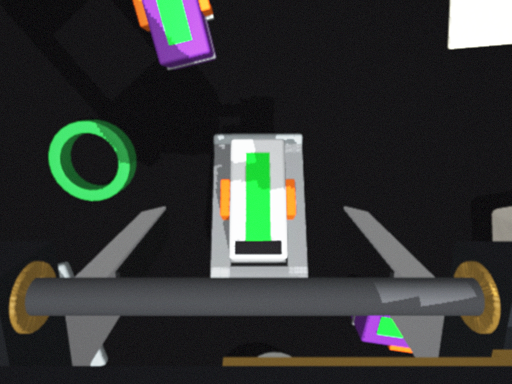

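Wrist view: the grey docked pack lies at (258,200), with its green bar x 246–270, y 153–240 and its orange buttons at (225,199) and (291,199), centred between the finger tips (165/345).

```bash
python3 - <<'E'
from h import *
z=np.load("pics/w1.npz");d,P,E,K=[z[k] for k in("d","P","E","K")];p=cv2.imread("pics/w1.png");h=cv2.cvtColor(p,cv2.COLOR_BGR2HSV)
roi=np.zeros(d.shape,bool);roi[130:270,210:310]=1
g=roi&(h[...,0]>45)&(h[...,0]<75)&(h[...,1]>120)&(h[...,2]>80)
w=roi&(h[...,1]<30)&(h[...,2]>200)
m,n,X=packfit(P,(g|w)&(d>0)&(P[...,2]>.06))
print('plane',m,n,np.degrees(np.arccos(n[2])),np.degrees(np.arctan2(-n[1],-n[0])))
N=np.array(n)
px=np.argwhere(g)[:,::-1];
C=cast(px,E,K,m,N);q=C-C.mean(0);s=np.linalg.svd(q,full_matrices=False)[2][0];s*=np.sign(s[0]);print('bar centre',C.mean(0),'axis',s,np.degrees(np.arctan2(s[1],s[0])), 'len',np.ptp(q@s))
# top-face outline: white+green+black within the plane
top=((g|w)&(np.abs((P-m)@N)<.004))
k,l,st,ce=cv2.connectedComponentsWithStats(top.astype(np.uint8));i=1+np.argmax(st[1:,4]);print(st[i])
cn=cv2.findContours((l==i).astype(np.uint8),cv2.RETR_EXTERNAL,cv2.CHAIN_APPROX_NONE)[0][0][:,0]
ex=s-N*(s@N);ex/=np.linalg.norm(ex);ey=np.cross(N,ex)
Q=cast(cn,E,K,m,N);uv=np.c_[(Q-m)@ex,(Q-m)@ey]*1000
r=cv2.minAreaRect(uv.astype(np.float32));print('rect',r, 'centre', m+ex*r[0][0]/1000+ey*r[0][1]/1000)
o=roi&(h[...,0]>5)&(h[...,0]<22)&(h[...,1]>150)&(h[...,2]>90)&(d>0)
k,l,st,ce=cv2.connectedComponentsWithStats(o.astype(np.uint8))
B=[]
for i in range(1,k):
    if st[i,4]>8:
        # ray cast to plane of button top (52 above underside = 6 below top)
        Bc=cast(np.argwhere(l==i)[:,::-1],E,K,m-N*.006,N)
        c=np.median(P[l==i],0); print('orange',st[i],c,'cast',Bc.mean(0)); B.append(Bc.mean(0))
b=B[1]-B[0];print('btn mid',(B[0]+B[1])/2,np.degrees(np.arctan2(b[1],b[0])))
E
```

```text
plane [0.42108074 0.29465302 0.10110069] [-0.48089122  0.08510077  0.87264053] 29.233048723275555 -10.035432472856977
bar centre [0.42678861 0.29381921 0.10432747] axis [ 0.85853422 -0.15628458  0.4883586 ] -10.316955283743024 len 0.07984231692776002
[ 229  139   59  120 5636]
rect ((5.430046081542969, 0.434112548828125), (107.87255096435547, 49.141151428222656), 0.032703641802072525) centre [0.42581986 0.29423157 0.10375341]
orange [220 179  10  41 368] [0.42485657 0.2637933  0.09821553] cast [0.4242756  0.26405709 0.09896936]
orange [286 179  10  40 336] [0.43508713 0.32253901 0.09859543] cast [0.43494507 0.32247669 0.09915191]
btn mid [0.42961034 0.29326689 0.09906064] 79.64985370843921
```

```bash
python3 -m inch '0.3 1.2 1 0 0; 0.3 2.3 3 0 0; 0.3 2.3 5 0 0; 0.3 2.3 7 0 0; 0.3 2.3 9 0 0; 0.3 2.3 11 0 0; 0.3 2.3 12.5 0 0; 0.3 2.3 13.5 0 0; 0.3 2.3 14.2 0 0; 0.3 2.3 14.5 0 0; 0.3 2.3 14.5 0 0; 0.3 2.3 14.5 0 0'
python3 - <<'E'
from h import *
o,p,d,P,E,K=wrist();print(o["tool_pos"],o["ee_rot"],o["wrist_force"])
cv2.imwrite("pics/w2.png",p)
p,d=robot.snapshot("side");cv2.imwrite("pics/s2.png",cv2.resize(p[90:200,170:300],None,fx=5,fy=5))
E
```

```text
time: 2.4
tool_pos: [0.4326, 0.2929, 0.0754]
ee_rot: [3.141, 0.001, 1.39]
wrist_force: [-0.3, 0.7, 0.2]
width: 0.0938
[0.4325954  0.29292571 0.07536188] [3.14129828e+00 7.83433869e-04 1.39029344e+00] [-0.26895927  0.7174875   0.22657104]
```

View pics/w2.png

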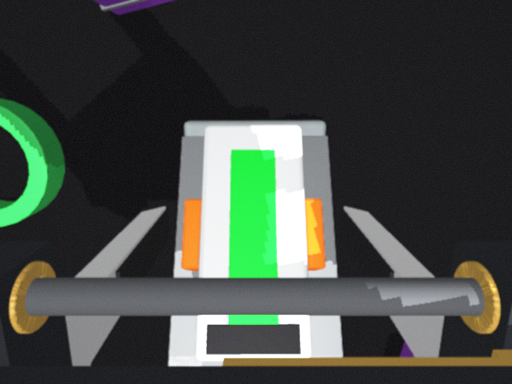

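View pics/s2.png

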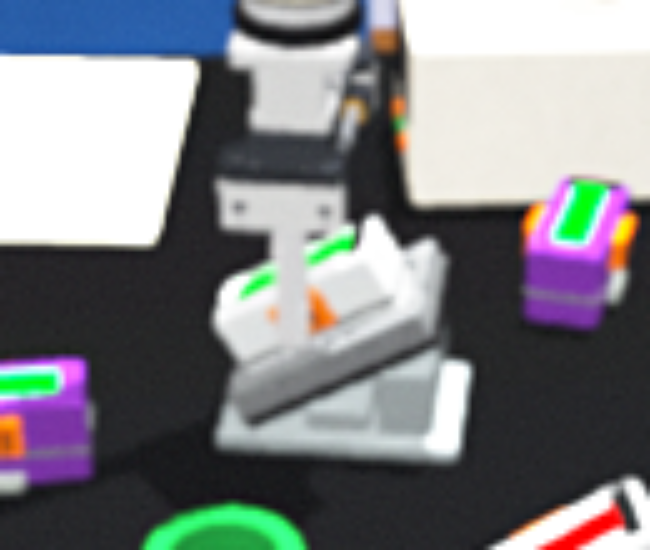

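Fingers straddle the buttons (183–205 and 305–325 in the wrist image) and the tips stay above the lips. Next I pinch.

```bash
python3 -m inch '0 0 0 0 0.2; 0 0 0 0 0.3; 0 0 0 0 0.4; 0 0 0 0 0.6; 0 0 0 0 0.8; 0 0 0 0 1; 0 0 0 0 1; 0 0 0 0 1; 0 0 0 0 1; 0 0 0 0 1; 0 0 0 0 1; 0 0 0 0 1'
```

```text
time: 3.5
tool_pos: [0.4328, 0.2927, 0.0761]
ee_rot: [3.141, 0.001, 1.39]
wrist_force: [-2.1, -2.5, 5.9]
width: 0.0513
```

Width is 51 mm, so both buttons are at their stops. Now a short test pull along the dock's z (ty −0.5, tz −0.866 per unit).

```bash
python3 -m inch '0 -0.05 -0.09 0 1; 0 -0.1 -0.17 0 1; 0 -0.15 -0.26 0 1; 0 -0.2 -0.35 0 1; 0 -0.2 -0.35 0 1; 0 -0.2 -0.35 0 1'
```

```text
time: 4.0
tool_pos: [0.4308, 0.2931, 0.0793]
ee_rot: [3.141, 0.001, 1.39]
wrist_force: [2.5, -1.1, -4.6]
width: 0.0512
```

```bash
python3 -m inch '0 -0.15 -0.26 0 1; 0 -0.35 -0.6 0 1; 0 -0.6 -1.04 0 1; 0 -0.9 -1.56 0 1; 0 -1.2 -2.08 0 1; 0 -1.6 -2.77 0 1; 0 -2 -3.46 0 1; 0 -2.5 -4.33 0 1; 0 -3 -5.2 0 1; 0 -3.5 -6.06 0 1; 0 -4 -6.93 0 1; 0 -4 -6.93 0 1; 0 -4 -6.93 0 1'
python3 - <<'E'
from h import *
p,d=robot.snapshot("side");cv2.imwrite("pics/s3.png",cv2.resize(p[60:200,150:300],None,fx=4,fy=4))
E
```

```text
time: 5.08
tool_pos: [0.3917, 0.3007, 0.1496]
ee_rot: [3.139, -0.001, 1.391]
wrist_force: [0.4, 0.3, -4.5]
width: 0.0512
```

View pics/s3.png

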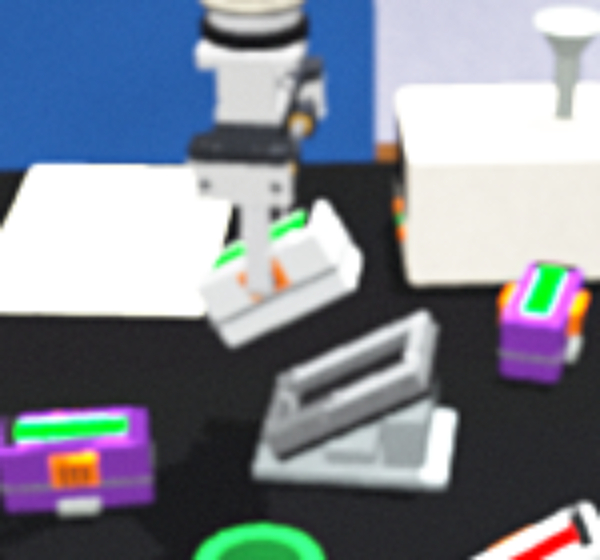

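Pack is free, still held with a 30° lean. Lift first, then carry it towards the tray.

```bash
python3 -m inch '0 0 -1 0 1; 0 0 -3 0 1; 0 0 -5 0 1; 0 0 -7 0 1; 0 0 -9 0 1; 0 0 -11 0 1; 0 0 -12 0 1; 0 0 -12 0 1' && python3 -m inch '-1 0.2 0 0 1; -3 0.6 0 0 1; -6 1.5 0 0.02 1; -9 2.3 0 0.04 1; -12 3.1 0 0.06 1; -15 3.9 0 0.08 1; -18 4.6 0 0.08 1; -21 5.4 0 0.08 1; -24 6.2 0 0.08 1; -27 7 0 0.08 1; -30 7.7 0 0.08 1; -33 8.5 0 0.08 1; -36 9.3 0 0.08 1; -39 10 0 0.08 1; -42 10.8 0 0.08 1; -45 11.6 0 0.08 1; -48 12.4 0 0.08 1; -49.7 12.9 0 0.08 1; -50.4 13 0 0.08 1; -50.4 13 0 0.08 1' && python3 -m inch '0 0 0 0 1; 0 0 0 0 1'
python3 - <<'E'
from h import *
p,d=robot.snapshot("side");cv2.imwrite("pics/s4.png",p);np.save("pics/s4.npy",d)
o,p,d,P,E,K=wrist();print(o["tool_pos"],o["ee_rot"],o["wrist_force"])
cv2.imwrite("pics/w4.png",p);np.savez("pics/w4.npz",d=d,P=P,E=E,K=K)
E
```

```text
time: 5.8
tool_pos: [0.3925, 0.3011, 0.2719]
ee_rot: [3.136, -0.003, 1.39]
wrist_force: [1.0, 0.0, -3.5]
width: 0.051
time: 7.47
tool_pos: [0.4284, -0.2194, 0.269]
ee_rot: [3.14, -0.004, 1.307]
wrist_force: [0.6, -0.1, -5.0]
width: 0.051
time: 7.63
tool_pos: [0.4278, -0.2184, 0.2681]
ee_rot: [-3.141, -0.005, 1.308]
wrist_force: [-0.0, 0.3, -4.8]
width: 0.0515
[ 0.42810121 -0.21823741  0.26851294] [ 3.14135167 -0.00506542  1.30810136] [-0.0298994   0.47123849 -4.21432795]
```

View pics/s4.png

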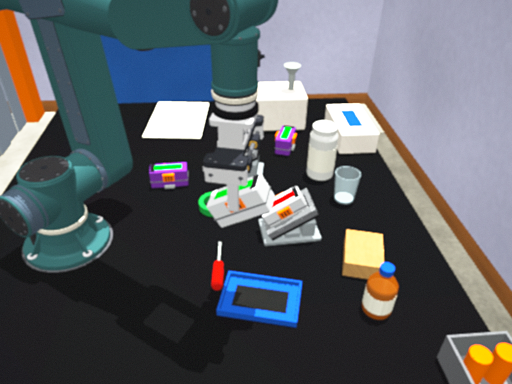

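View pics/w4.png

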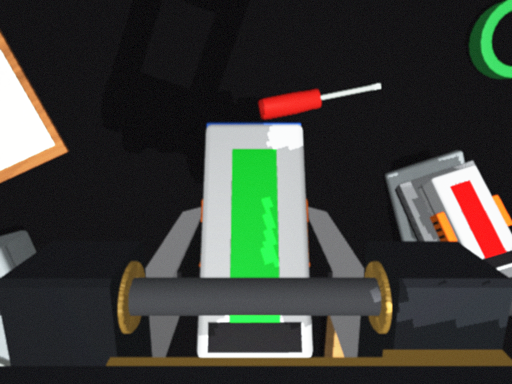

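Pack is over the tray and still tilted. The tray is hidden beneath it in the wrist view, so the top-camera tray pose stands. Next I measure the pack's tilt in the grip.

```bash
python3 - <<'E'
from h import *
z=np.load("pics/w4.npz");d,P,E,K=[z[k] for k in("d","P","E","K")];p=cv2.imread("pics/w4.png");h=cv2.cvtColor(p,cv2.COLOR_BGR2HSV)
roi=np.zeros(d.shape,bool);roi[122:356,198:312]=1
g=roi&(h[...,0]>45)&(h[...,0]<75)&(h[...,1]>120)&(h[...,2]>80)
w=roi&(h[...,1]<30)&(h[...,2]>150)
m,N,X=packfit(P,(g|w)&(d>0)&(P[...,2]>.2))
print('plane',m,N,np.degrees(np.arccos(N[2])),np.degrees(np.arctan2(-N[1],-N[0])))
q=cast([[203.5,123],[302.5,123],[199,356],[312,356]],E,K,m,N);print(q, q.mean(0))
print('len',np.linalg.norm(q[0]-q[2]),np.linalg.norm(q[0]-q[1]))
O=q.mean(0)-.058*N;print('origin',O,'grip rel along N',(np.array([.4281,-.2182,.2873])-O)@N,'rel',np.array([.4281,-.2182,.2873])-O)
n="top"
im=cv2.imread(f"pics/top0.png");h=cv2.cvtColor(im,cv2.COLOR_BGR2HSV)
r=((h[...,0]<5)|(h[...,0]>175))&(h[...,1]>150);r[:210]=0
c=robot.camera_info(n);E2=np.linalg.inv(c["extrinsics"])
x=cast(np.argwhere(r)[:,::-1],E2,c["K"],np.array([0,0,.015]),np.array([0,0,1.]));print('driver handle',x.min(0),x.max(0))
E
```

```text
plane [ 0.41342063 -0.2137673   0.29170982] [-0.48689891  0.12391935  0.8646233 ] 30.160281687997333 -14.279044905035807
[[ 0.36842395 -0.22833117  0.26845797]
 [ 0.38154308 -0.17960935  0.2688629 ]
 [ 0.45887836 -0.25016415  0.32252508]
 [ 0.47111631 -0.20434159  0.32284932]] [ 0.41999043 -0.21561157  0.29567382]
len 0.10761937424784654 0.05045881223262392
origin [ 0.44823056 -0.22279889  0.24552567] grip rel along N 0.046490500608156 rel [-0.02013056  0.00459889  0.04177433]
driver handle [ 0.23866949 -0.19966651  0.015     ] [0.39316587 0.22659863 0.015     ]
```

Tilt is 30.2°. The low edge should touch the tray floor at TCP z ≈ 0.056. I'll descend to 0.062, then feel for contact.

```bash
python3 -m inch '0 0.5 1 0 1; 0 1.2 3 0 1; 0 1.8 5.5 0 1; 0 1.8 8 0 1; 0 1.8 10.5 0 1; 0 1.8 13 0 1; 0 1.8 15 0 1; 0 1.8 17 0 1; 0 1.8 18.5 0 1; 0 1.8 19.6 0 1; 0 1.8 20.3 0 1; 0 1.8 20.6 0 1; 0 1.8 20.6 0 1; 0 1.8 20.6 0 1'
python3 - <<'E'
from h import *
p,d=robot.snapshot("side");cv2.imwrite("pics/s5.png",cv2.resize(p[190:340,180:340],None,fx=4,fy=4))
E
```

```text
time: 8.9
tool_pos: [0.4468, -0.2223, 0.0637]
ee_rot: [3.139, -0.004, 1.309]
wrist_force: [0.6, 0.2, -3.5]
width: 0.0509
```

View pics/s5.png

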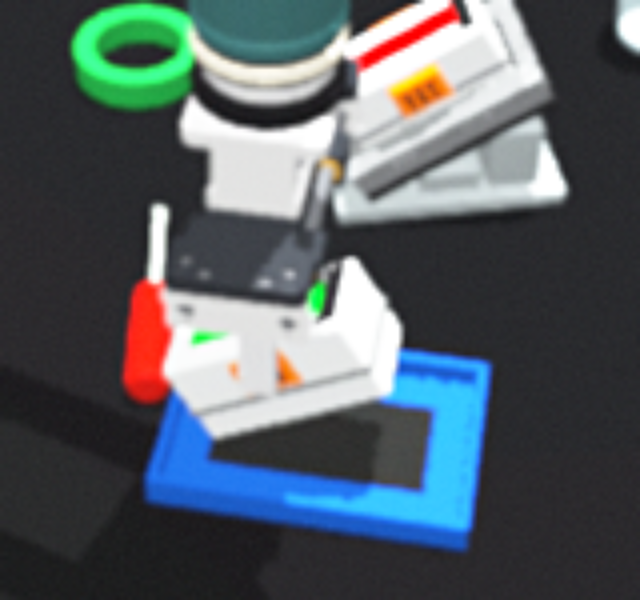

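```bash
python3 -m inch '0 0 0.2 0 1; 0 0 0.4 0 1; 0 0 0.6 0 1; 0 0 0.7 0 1; 0 0 0.8 0 1; 0 0 0.8 0 1'
```

```text
time: 9.45
tool_pos: [0.4468, -0.2223, 0.0557]
ee_rot: [3.139, -0.004, 1.308]
wrist_force: [-0.1, -0.7, -4.0]
width: 0.0513
```

```bash
python3 -m inch '0 0 0.1 0 1; 0 0 0.15 0 1; 0 0 0.2 0 1; 0 0 0.2 0 1; 0 0 0.2 0 1'
```

```text
time: 9.87
tool_pos: [0.4468, -0.2223, 0.0537]
ee_rot: [3.139, -0.004, 1.309]
wrist_force: [0.1, 0.4, -4.2]
width: 0.0513
```

```bash
python3 -m inch '0 0 0.1 0 1; 0 0 0.15 0 1; 0 0 0.2 0 1; 0 0 0.2 0 1; 0 0 0.2 0 1'
```

```text
time: 10.28
tool_pos: [0.4473, -0.2225, 0.0525]
ee_rot: [3.138, -0.004, 1.309]
wrist_force: [0.3, 0.4, -0.1]
width: 0.0513
```

Contact at TCP z ≈ 0.053. Next I roll the pack level with an arc about its resting low edge, first half.

```bash
python3 -m inch '0 0.2 0.08 0 1; 0 0.4 0.14 0 1; 0 0.6 0.24 0 1; 0 0.8 0.34 0 1; 0 1 0.44 0 1; 0 1.2 0.55 0 1; 0 1.4 0.68 0 1; 0 1.6 0.8 0 1; 0 1.8 0.93 0 1; 0 1.8 0.93 0 1; 0 1.8 0.93 0 1'
python3 - <<'E'
from h import *
p,d=robot.snapshot("side");cv2.imwrite("pics/s6.png",cv2.resize(p[190:340,180:340],None,fx=4,fy=4))
E
```

```text
time: 11.2
tool_pos: [0.465, -0.2272, 0.0431]
ee_rot: [3.137, -0.004, 1.309]
wrist_force: [0.0, -0.1, -2.3]
width: 0.0509
```

View pics/s6.png

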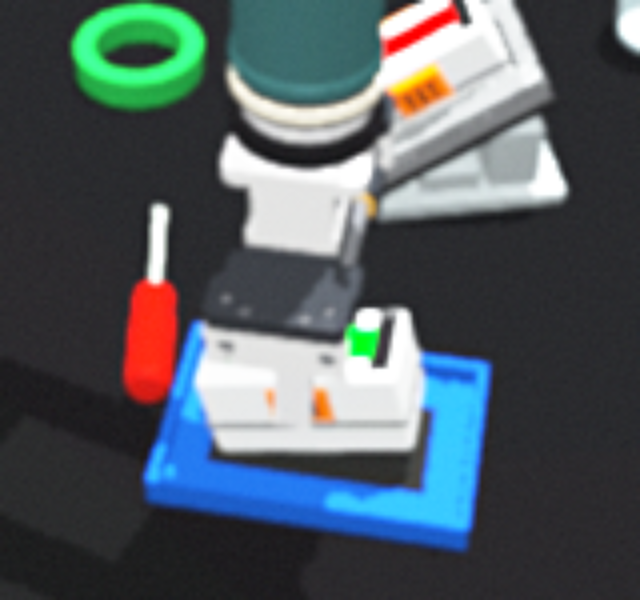

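Tilt is falling as planned, so I continue to level.

```bash
python3 -m inch '0 0.2 0.16 0 1; 0 0.4 0.32 0 1; 0 0.6 0.5 0 1; 0 0.8 0.7 0 1; 0 0.9 0.82 0 1; 0 0.9 0.82 0 1; 0 0.9 0.82 0 1'
python3 - <<'E'
from h import *
o,p,d,P,E,K=wrist();print(o["tool_pos"],o["wrist_force"])
cv2.imwrite("pics/w7.png",p);h=cv2.cvtColor(p,cv2.COLOR_BGR2HSV)
g=(h[...,0]>45)&(h[...,0]<75)&(h[...,1]>120)&(h[...,2]>80)&(d>0);g[:,:190]=0;g[:,320:]=0
m,N,X=packfit(P,g&(P[...,2]>.03)&(P[...,2]<.1));print(m,N,np.degrees(np.arccos(N[2])))
E
```

```text
time: 11.83
tool_pos: [0.474, -0.2295, 0.0348]
ee_rot: [3.137, -0.004, 1.309]
wrist_force: [-0.9, -0.8, -2.5]
width: 0.0512
[ 0.47396951 -0.22950966  0.0347944 ] [-0.90849339 -0.77500465 -2.52167655]
[ 0.46588238 -0.22669967  0.06485415] [-0.03882982  0.01185193  0.99917555] 2.3267516788764953
```

View pics/w7.png

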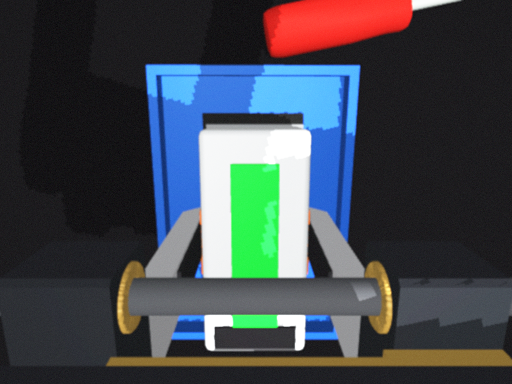

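```bash
python3 - <<'E'
from h import *
o=robot.get_obs();c=robot.camera_info("wrist");T=np.eye(4);T[:3,:3]=Rn.from_euler('xyz',o["ee_rot"]).as_matrix();T[:3,3]=o["tool_pos"];E=T@c["mount"];K=c["K"];z=np.array([0,0,1.])
q=cast([[200,128],[310,128],[207,350],[303,350]],E,K,z*.064,z);print('pack top',q,q.mean(0))
t=cast([[147,66],[359,66]],E,K,z*.017,z);b=cast([[180,338],[340,338]],E,K,z*.017,z);print('tray',t,t.mean(0),b.mean(0),(t.mean(0)+b.mean(0))/2)
E
```

```text
pack top [[ 0.41487763 -0.23709195  0.064     ]
 [ 0.42710129 -0.19171156  0.064     ]
 [ 0.52168568 -0.26644073  0.064     ]
 [ 0.53435289 -0.21984974  0.064     ]] [ 0.47450437 -0.22877349  0.064     ]
tray [[ 0.37785606 -0.2628787   0.017     ]
 [ 0.40755414 -0.15238915  0.017     ]] [ 0.3927051  -0.20763392  0.017     ] [ 0.55791834 -0.24750004  0.017     ] [ 0.47531172 -0.22756698  0.017     ]
```

Pack is centred in the tray within about 2 mm, with 2.3° of tilt left. I press it gently flat.

```bash
python3 -m inch '0 0.05 0.06 0 1; 0 0.1 0.12 0 1; 0 0.1 0.18 0 1; 0 0.1 0.22 0 1; 0 0.1 0.22 0 1; 0 0.1 0.22 0 1'
python3 - <<'E'
from h import *
o,p,d,P,E,K=wrist();print(o["tool_pos"],o["wrist_force"])
h=cv2.cvtColor(p,cv2.COLOR_BGR2HSV)
g=(h[...,0]>45)&(h[...,0]<75)&(h[...,1]>120)&(h[...,2]>80)&(d>0);g[:,:190]=0;g[:,320:]=0
m,N,X=packfit(P,g&(P[...,2]>.03)&(P[...,2]<.1));print(m,N,np.degrees(np.arccos(N[2])))
E
```

```text
time: 12.38
tool_pos: [0.4754, -0.2299, 0.033]
ee_rot: [3.135, -0.004, 1.309]
wrist_force: [-0.0, 0.2, -0.7]
width: 0.0514
[ 0.47539045 -0.22993607  0.03304046] [-0.04893517  0.23820454 -0.67603083]
[ 0.46757397 -0.22715363  0.06341314] [-0.00244476  0.0015836   0.99999576] 0.1668937398362721
```

Flat (0.2°) and carried by the tray. Release gently, then rise straight up.

```bash
python3 -m inch '0 0 0.05 0 0.4; 0 0 0.05 0 0.3; 0 0 0.05 0 0.2; 0 0 0.05 0 0; 0 0 0.05 0 0; 0 0 0.05 0 0; 0 0 0.05 0 0; 0 0 0.05 0 0; 0 0 0.05 0 0; 0 0 0.05 0 0' && python3 -m inch '0 0 -0.3 0 0; 0 0 -1 0 0; 0 0 -2 0 0; 0 0 -4 0 0; 0 0 -6 0 0; 0 0 -8 0 0; 0 0 -10 0 0; 0 0 -12 0 0; 0 0 -14 0 0; 0 -2 -16 0 0; 0 -4 -17 0 0; 0 -6 -17 0 0; 0 -8 -17 0 0; 0 -10 -17 0 0; 0 -10 -17 0 0; 0 -10 -17 0 0'
python3 - <<'E'
from h import *
for n in("side","top"):
    p,d=robot.snapshot(n);cv2.imwrite(f"pics/{n}9.png",p);P=cloud(n,d)
    h=cv2.cvtColor(p,cv2.COLOR_BGR2HSV)
    g=(h[...,0]>45)&(h[...,0]<75)&(h[...,1]>120)&(h[...,2]>80)&(d>0)&(abs(P[...,0]-.473)<.09)&(abs(P[...,1]+.23)<.06)
    X=P[g];m=X.mean(0);s=np.linalg.svd(X-m,full_matrices=False)[2];print(n,len(X),m,s[0],np.degrees(np.arctan2(s[0][1],s[0][0])),s[2])
E
```

```text
time: 13.27
tool_pos: [0.4754, -0.2299, 0.0325]
ee_rot: [3.135, -0.004, 1.309]
wrist_force: [0.3, 0.1, -0.0]
width: 0.0938
time: 14.6
tool_pos: [0.3778, -0.2046, 0.2034]
ee_rot: [3.132, -0.003, 1.308]
wrist_force: [0.6, -1.0, 0.9]
width: 0.0937
side 242 [ 0.47988421 -0.23269344  0.06410549] [ 9.64186554e-01 -2.65224681e-01  3.97733076e-04] -15.380305028470179 [-0.01681383 -0.06262075 -0.99789575]
top 154 [ 0.48882633 -0.23479841  0.06375268] [-0.9796223   0.20082645  0.00298197] 168.41465591079003 [ 0.00878802  0.05769072 -0.99829582]
```

View pics/side9.png

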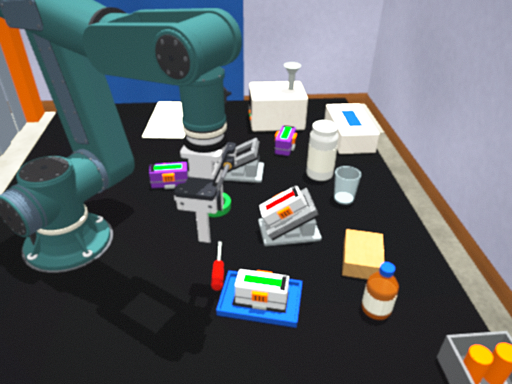

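View pics/top9.png

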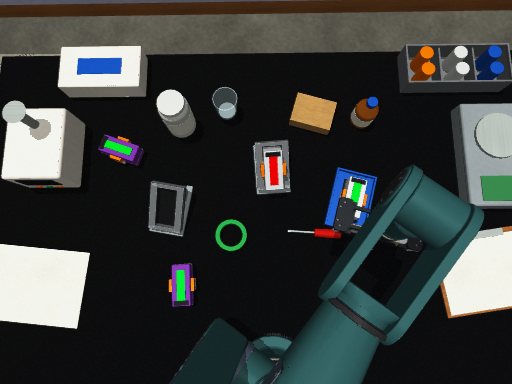

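The pack sits flat and lengthwise in the tray (side view at 262,290) with its buttons sprung out. The dock is empty, nothing else has moved, and the arm is clear.

```bash
python3 - <<'E'
from bench import robot
print(robot.close_job())
E
```

```text
the job is handed in; nothing more can be done
None
```

I took the charged pack (green light) out of its dock, set it in the blue tray and handed the job in at about 15 s of the 48 s allowed.

- **Pinch and pull:** both buttons went to their stops (finger width 51 mm, at the fixed 30 N grip). The pack came straight out along the dock's z, and the readings, taken at the end of each move, showed only about the pack's weight.
- **Setting down:** the tool couldn't tilt, so I lowered the pack leaning onto its low edge and rolled it level in the tray before letting go.
- **Position:** before release, the pack was tilted 0.2° and within about 2 mm of the tray's centre. After release, the side view put its yaw at -15.4° against the tray's -15.1°, with its top at about the expected height.
- **Disagreement:** the last top view gave a yaw of about -11.6°. The arm partly hid the pack in that view, so I trusted the side view.
- **Other objects:** the last pictures show the buttons sprung out, the dock empty, and the charging pack, look-alikes and bystanders where they were. The gripper was open and clear, about 0.2 m up.

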